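Lay out the grinder spindle parts in assembly order

TASK

Lay the stripped grinder spindle out on the layout board for reassembly, each part flat and in the middle of its cork pad: the pulley on the end pad next to the vise, the big hex nut on the end pad farthest from the vise, and the spacer sleeve standing upright on the pad between them. Set the bearing flat on top of the pulley, centred on it. Leave the grinding wheel and the oil bottle where they are.

Things in the scene. Friction and masses are not known exactly. Their poses are not given: they have to be found in the camera images.
- pulley: V-belt pulley, aluminium, 60 mm diameter, 28 mm high, a groove round its middle (46 mm diameter at its floor, 60 mm rims from 0 to 6 mm and 22 to 28 mm height), flat top with a dark bore in the middle; about 0.2 kg; loose, resting on the bench at the start. Origin: centre of its underside; z up, along its axis.
- bearing: Ball bearing, a flat steel ring 44 mm outer diameter, 18 mm bore, 14 mm high, with a black seal between its two steel races; about 0.09 kg; loose, resting on the bench at the start. Origin: centre of its underside; z up, along its axis.
- sleeve: Spacer sleeve, a plain steel tube standing upright, 30 mm outer diameter, 22 mm bore, 45 mm tall; about 0.11 kg; loose, resting on the bench at the start. Origin: centre of its underside; z up, along its axis.
- nut: Big hexagon nut, dark steel, 36 mm across flats (41.6 mm across corners), 20 mm high; about 0.12 kg; loose, resting on the bench at the start. Origin: centre of its underside; z up, along its axis; one pair of flats faces along its x axis (and every 60 degrees from there).
- pad_a: Brown square cork pad, 80 x 80 x 2 mm, fixed on the white layout board (board 130 x 340 x 8 mm, fixed to the bench; the pad's top is 10 mm above the bench). Origin: centre of its underside, 8 mm above the bench; its y axis runs along the row of pads, x across the board. It is an end pad, 110 mm from the middle pad towards the board's +y.
- pad_b: Brown square cork pad, 80 x 80 x 2 mm, fixed on the white layout board (board 130 x 340 x 8 mm, fixed to the bench; the pad's top is 10 mm above the bench). Origin: centre of its underside, 8 mm above the bench; its y axis runs along the row of pads, x across the board. It is the middle pad of the three.
- pad_c: Brown square cork pad, 80 x 80 x 2 mm, fixed on the white layout board (board 130 x 340 x 8 mm, fixed to the bench; the pad's top is 10 mm above the bench). Origin: centre of its underside, 8 mm above the bench; its y axis runs along the row of pads, x across the board. It is an end pad, 110 mm from the middle pad towards the board's -y.
- vise: Low blue drill-press vise with steel jaws, bolted down beyond one end of the board (either end); 120 (x) x 80 (y) x 55 mm high, its screw and T-bar reach 78 mm out towards its -x (away from the robot). Origin: centre of its underside, about 150 mm from the nearest pad's centre.
- wheel: Bystander: spare grey grinding wheel lying flat and loose beyond the other end of the board, 100 mm diameter, 20 mm thick. Origin: centre of its underside.
- oil: Bystander: white oil bottle with a black cap standing loose on the bench to the left of the work, 56 mm diameter, 150 mm tall. Origin: centre of its underside.
Not all that is in view belongs to the job. What is shaped like the sleeve but blue or green is not meant.

How it is judged:
By the outcome, as a careful person would: the job done as asked, in the order asked, and still so for the second after the job is handed in, with the robot touching nothing.
It also fails if it takes over 104 s, if anything falls off the work surface, if the arm or the gripper's body presses on something with over 40 N, if the wrist force passes 120 N, or if a joint passes its speed limit or range.

ROBOT

A 6-joint arm with a two-finger parallel gripper is mounted at the origin on the work surface. World frame = base frame: x ahead of the robot, y to its left, z up, the work surface at z = 0. Lengths are in m, angles in degrees, forces in N, time in s.
With the tool pointing down it reaches from about 0.4 to 0.825 m from the base axis. Payload 7 kg.
Tool frame: the origin (TCP) lies midway between the tips of the shut fingers; the grasp point (between the pads) lies 19 mm behind it; z points along the fingers, y is the line along which they close (so a half turn about z gives the same grasp; the last joint's range is limited). The gripper opens to 88 mm and grips with 3 to 60 N. Pads are 19 mm wide; open, the fingers measure 130 mm over their backs; the gripper's body (78 mm by 193 mm) begins 47 mm behind the grasp point.
Start: joints at [-54.712, 20.546, 0.682, 0, -70.136, -16.507], TCP at [0.217, -0.639, 0.227] pointing down, gripper open.
Joint ranges: [-176.03, 176.03], [-82.01, 121.73], [-58.28, 71.71], [-173.87, 95.51], [-174.79, -0.11], [-173.66, 173.66]. Speed limits (degrees/s): [136.94, 136.94, 172.46, 180, 180, 180].

INTERFACE

Orientations are given as a 3x3 rotation matrix whose columns are the frame's x, y, z axes.
In Python, from rig import robot gives the robot as it stands. Calls block until the motion is done:
- robot.goto(position, orientation): joint-space move of the TCP to a pose.
- robot.servo_line(position, ori=None, speed=0.15): straight line of the TCP; ori=None keeps the orientation; speed is the mean speed in m/s.
- robot.movej(angles): joint-space move.
- robot.move_gripper(opening): opening from 0.0 (shut) to 1.0 (fully open); the grip force is fixed at half the most; returns when the fingers have stopped.
- robot.dwell(seconds).
- robot.ik(position, orientation): joint angles nearest the present ones, or None.
- robot.grab_frame(name): name is "side" or "top" or "wrist"; returns (picture, depth): 420x560x3 uint8, red, green, blue; 420x560 float32, m along the optical axis (not along the pixel's ray), 0 where there is no reading.
- robot.camera_info(name): a dict with "vfov" (degrees; the focal length in pixels is half the picture's height over the tangent of half this angle, whatever the lens; pixels are square), "cx", "cy" (the principal point, pixels), "k1" (the pictures are not rectified: a ray, as slopes to the right and down, at radius r is drawn at 1 + k1 r^2 times it, then the intrinsics apply), "view" (4x4, takes a point from world to camera coordinates); the wrist camera has in their place "T_tool_cam" (4x4, takes a point from camera to tool coordinates, whose origin is the TCP and whose axes are the flange's). Camera axes: x right, y down, z forward; pixel columns grow to the right and rows downward; lengths in m; the calibration is good to about 2 mm. A picture is of the moment at which its call begins: read the wrist's pose just before it. camera_info takes no time and is no camera call.
A pose or a line that the arm cannot do raises robot.Unreachable and nothing moves.
- robot.job_done(): hands the job in; it is judged then, once.
Readings, each from a call of its own:
- robot.read_t(): time.
- robot.read_qpos(): joint angles.
- robot.read_qvel(): joint speeds.
- robot.read_effort(): joint torques, N m.
- robot.read_position(): TCP position.
- robot.read_tcp_rot(): TCP orientation.
- robot.read_force(): force on the tool from outside, world axes, zero at the start.
- robot.read_ft_torque(): the same for the moment, N m.
- robot.read_grip_width(): opening from 0.0 (shut) to 1.0 (fully open).
- robot.read_finger_force(): force on a finger pad.
Only numpy, scipy, OpenCV 4.12 (cv2) and the standard library are available. Lean on these libraries where they do the work, as an engineer would, in place of code of your own. Each camera call takes 0.05 s, during which the arm holds its last target. There are 200 camera calls.

## Working session

There is one attempt and no reset: what is moved stays moved. The work goes in short steps, each a Python script; the robot and the scene stay as the last script left them, time stands still between calls to the robot, and variables do not carry over. Pictures are saved under pics/ and viewed, at most 14 in all, crops included, and the job is handed in when it is done.

```bash
ls; mkdir -p pics
python3 - <<'E'
from rig import robot
import cv2,numpy as np
for n in("side","top"):
    p,d=robot.grab_frame(n); cv2.imwrite(f"pics/{n}0.png",p[:,:,::-1]); np.savez(f"{n}0.npz",p=p,d=d)
    print(n,robot.camera_info(n), (d>0).mean())
print(robot.camera_info("wrist"),robot.read_t())
E
```

```text
pics
side {'vfov': 57.59302777633017, 'cx': 275.23029926043574, 'cy': 213.229782669214, 'k1': 0.007222181886550718, 'view': array([[-0.82521366, -0.56451888, -0.01846186,  0.49699655],
       [-0.38065107,  0.57998957, -0.72022001,  0.15071901],
       [ 0.41728549, -0.58730787, -0.69350003,  0.81607932],
       [ 0.        ,  0.        ,  0.        ,  1.        ]])} 0.9959311224489796
top {'vfov': 49.46427143555831, 'cx': 278.67631723716977, 'cy': 202.4502820432236, 'k1': -0.12504471764102398, 'view': array([[ 0.01188266, -0.9999138 ,  0.00558541,  0.10220666],
       [-0.99218111, -0.01248442, -0.12418042,  0.55765554],
       [ 0.12423945, -0.00406614, -0.99224393,  1.2788517 ],
       [ 0.        ,  0.        ,  0.        ,  1.        ]])} 0.9960246598639456
{'vfov': 66.24669489913468, 'cx': 283.39446169077445, 'cy': 211.9023727468354, 'k1': -0.010751555012727438, 'T_tool_cam': array([[-1.30205391e-04, -9.63954248e-01, -2.66068020e-01,
         7.23019615e-02],
       [ 9.99999574e-01,  1.17528993e-04, -9.15171645e-04,
        -9.76252239e-04],
       [ 9.13454301e-04, -2.66068026e-01,  9.63953822e-01,
        -1.58489767e-01],
       [ 0.00000000e+00,  0.00000000e+00,  0.00000000e+00,
         1.00000000e+00]])} 0.1
```

View pics/top0.png

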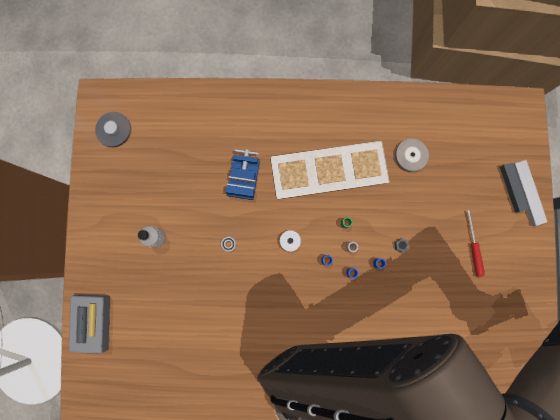

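View pics/side0.png

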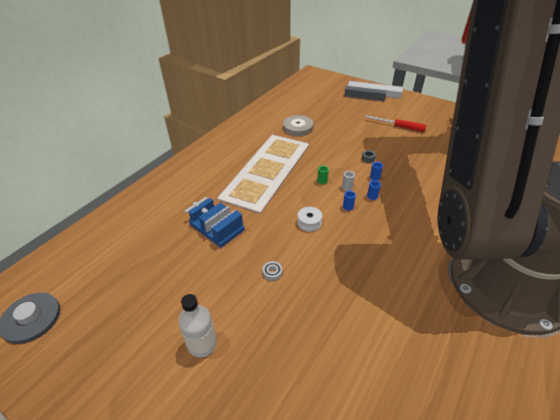

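Top view: pads at (293,175), (330,169) and (365,164), with the vise at (243,175), so pad_a (left, +y) is the vise end. The wheel is at (412,155).

Candidates:
- **Sleeve:** grey ring (352,247). Rejected: green (347,222), blue (327,260), (352,272), (380,264).
- **Nut:** dark hex (402,245).
- **Pulley:** (290,241). The wheel (412,155) and the disc (112,129) are not it.
- **Bearing:** (229,244).

```bash
cat > h.py <<'E'
import numpy as np,cv2
from rig import robot
from scipy.spatial.transform import Rotation as R
def cam(n):
    i=robot.camera_info(n); f=210/np.tan(np.radians(i["vfov"]/2))
    K=np.array([[f,0,i["cx"]],[0,f,i["cy"]],[0,0,1]]); D=np.array([i["k1"],0,0,0,0])
    if n=="wrist":
        T=np.eye(4);T[:3,:3]=robot.read_tcp_rot();T[:3,3]=robot.read_position()
        T=T@i["T_tool_cam"]
    else: T=np.linalg.inv(i["view"])
    return K,D,T
def rays(c,uv):
    K,D,T=c; n=cv2.undistortPoints(np.float64(uv).reshape(-1,1,2),K,D)[:,0]
    return T[:3,3],np.c_[n,np.ones(len(n))]@T[:3,:3].T
def plane(c,uv,z):
    o,d=rays(c,uv); return o+d*((z-o[2])/d[:,2])[:,None]
def depthpts(c,uv,dep):
    o,d=rays(c,uv); return o+d*np.asarray(dep)[:,None]
def tri(ca,ua,cb,ub):
    (o1,d1),(o2,d2)=rays(ca,[ua]),rays(cb,[ub]); d1,d2=d1[0],d2[0]
    s=np.linalg.lstsq(np.c_[d1,-d2],o2-o1,rcond=None)[0]
    p,q=o1+s[0]*d1,o2+s[1]*d2; return (p+q)/2,np.linalg.norm(p-q)
def down(a):  # tool pointing down, closing line (tool y) at a degrees from world x
    a=np.radians(a); y=np.array([np.cos(a),np.sin(a),0]); z=np.array([0,0,-1.])
    return np.c_[np.cross(y,z),y,z]
E
cat > a.py <<'E'
from h import *
ct,cs=cam("top"),cam("side")
t=dict(padA=(293,175),padB=(330,169),padC=(365,164),pulley=(290,241),bearing=(229,244),sleeve=(352,247),nut=(402,245),green=(347,222),b1=(327,260),b2=(352,272),b3=(380,264),vise=(243,175),wheel=(412,155))
s=dict(padA=(249,191),padB=(267,168),padC=(283,148),pulley=(310,215),bearing=(272,269),sleeve=(349,175),nut=(369,155),green=(323,170),b1=(349,195),b2=(374,185),b3=(376,166))
dt,ds=np.load("top0.npz")["d"],np.load("side0.npz")["d"]
for k in t:
    u=t[k]; P=depthpts(ct,[u],[np.median(dt[u[1]-1:u[1]+2,u[0]-1:u[0]+2])])[0]
    o="" 
    if k in s: o=tri(ct,u,cs,s[k])
    print(k,P.round(3),o and (o[0].round(3),round(o[1],4)))
E
python3 a.py
python3 - <<'E'
from h import *
print(robot.read_tcp_rot().round(3))
for p in [(.5,0.1,.3),(.5,-.1,.3),(.7,.05,.3)]:
    for a in (0,90,-90,180): 
        q=robot.ik(p,down(a)); print(p,a,None if q is None else np.round(q,0))
E
```

```text
padA [0.642 0.068 0.01 ] (array([0.642, 0.067, 0.008]), np.float64(0.0002))
padB [ 0.662 -0.042  0.01 ] (array([ 0.661, -0.043,  0.008]), np.float64(0.0014))
padC [ 0.678 -0.147  0.01 ] (array([ 0.676, -0.148,  0.012]), np.float64(0.0036))
pulley [0.446 0.075 0.028] (array([0.446, 0.075, 0.028]), np.float64(0.0004))
bearing [0.436 0.253 0.   ] (array([0.437, 0.252, 0.011]), np.float64(0.0021))
sleeve [ 0.432 -0.108  0.   ] (array([ 0.43 , -0.101,  0.043]), np.float64(0.0002))
nut [ 0.438 -0.252  0.018] (array([ 0.438, -0.253,  0.014]), np.float64(0.0007))
green [ 0.505 -0.094 -0.001] (array([ 0.502, -0.087,  0.038]), np.float64(0.0003))
b1 [ 0.393 -0.034 -0.001] (array([ 0.394, -0.029,  0.042]), np.float64(0.0017))
b2 [ 0.359 -0.108  0.   ] (array([ 0.359, -0.101,  0.04 ]), np.float64(0.0012))
b3 [ 0.382 -0.191  0.001] (array([ 0.385, -0.18 ,  0.041]), np.float64(0.005))
vise [0.632 0.212 0.052] 
wheel [ 0.707 -0.289  0.019] 
[[-0.947 -0.322 -0.001]
 [-0.322  0.947  0.001]
 [ 0.     0.001 -1.   ]]
(0.5, 0.1, 0.3) 0 [ 33.   2. -13.   0. -75. 147.]
(0.5, 0.1, 0.3) 90 [  33.    2.  -13.    0.  -75. -123.]
(0.5, 0.1, 0.3) -90 [ 33.   2. -13.   0. -75.  57.]
(0.5, 0.1, 0.3) 180 [ 33.   2. -13.   0. -75. -33.]
(0.5, -0.1, 0.3) 0 [ 11.   2. -13.   0. -75. 169.]
(0.5, -0.1, 0.3) 90 [  11.    2.  -13.    0.  -75. -101.]
(0.5, -0.1, 0.3) -90 [ 11.   2. -13.   0. -75.  79.]
(0.5, -0.1, 0.3) 180 [ 11.   2. -13.   0. -75. -11.]
(0.7, 0.05, 0.3) 0 [ 20.  21.  11.   0. -80. 160.]
(0.7, 0.05, 0.3) 90 [  20.   21.   11.    0.  -80. -110.]
(0.7, 0.05, 0.3) -90 [ 20.  21.  11.   0. -80.  70.]
(0.7, 0.05, 0.3) 180 [ 20.  21.  11.   0. -80. -20.]
```

Run:
```python
from h import *
import pickle
for i,y in enumerate((-.13,.12)):
    robot.goto([.48,y,.21],down(90)); c=cam("wrist"); p,d=robot.grab_frame("wrist")
    cv2.imwrite(f"pics/w{i}.png",p[:,:,::-1]); pickle.dump((c,p,d),open(f"w{i}.pkl","wb"))
    print(robot.read_t(),robot.read_position(),np.round(robot.read_qpos(),1))
```

```text
2.2083 [ 0.48002858 -0.13056478  0.20999759] [  7.5   4.4 -22.6   0.  -63.  -97.5]
3.2417 [0.48010717 0.1189102  0.20994718] [  36.7    4.1  -22.9    0.   -63.  -126.8]
```

View pics/w0.png

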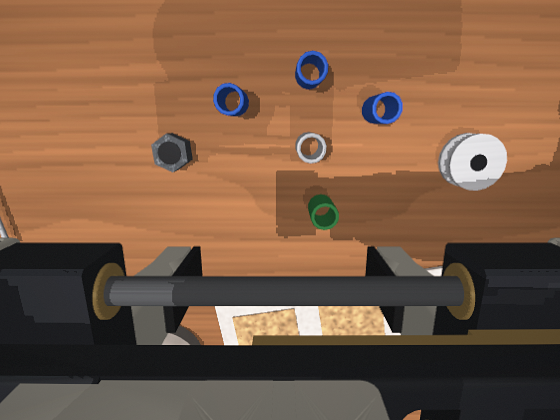

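View pics/w1.png

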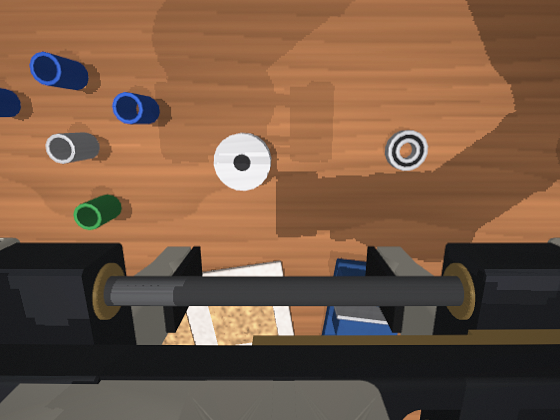

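w0: nut (172,153), sleeve (312,148), pulley (478,162), with blue and green decoys around the sleeve. w1: bearing (407,150), pulley (242,162). Next: measure from these, take a pad view, and make one close crop of the choices.

```bash
cat >> h.py <<'E'
def tops(c,d,xy,r,band=.004,zmin=.008,p=None):
    """points of the top face near xy (world), from depth; returns centre by enclosing circle, z, pts, pixel centroid"""
    v,u=np.nonzero(d[:238]>0); uv=np.c_[u,v]; P=depthpts(c,uv.astype(float),d[v,u])
    m=(np.hypot(*(P[:,:2]-xy).T)<r)&(P[:,2]>zmin); P,uv=P[m],uv[m]
    z=np.percentile(P[:,2],90); m=abs(P[:,2]-z)<band; P,uv=P[m],uv[m]
    hull=cv2.convexHull(np.float32(P[:,:2]*1000)); (cx,cy),rad=cv2.minEnclosingCircle(hull)
    (ux,uy),_=cv2.minEnclosingCircle(np.float32(uv))
    return np.array([cx,cy])/1000,np.median(P[:,2]),rad,hull,(ux,uy)
E
python3 - <<'E'
from h import *
import pickle
W=[pickle.load(open(f"w{i}.pkl","rb")) for i in(0,1)]
rough=dict(pulley=(.446,.075),bearing=(.437,.252),sleeve=(.43,-.101),nut=(.438,-.253))
px={}
for k,xy in rough.items():
    for i,(c,p,d) in enumerate(W):
        if (k=="nut" and i) or (k=="bearing" and not i): continue
        C,z,r,h,u=tops(c,d,xy,.04); px[k,i]=u
        print(k,i,C.round(4),z.round(4),round(r,1),np.round(u,1),cv2.minAreaRect(h) if k=="nut" else "")
for k in("pulley","sleeve"): print(k,tri(W[0][0],px[k,0],W[1][0],px[k,1]))
p,d=np.load("top0.npz")["p"],0
# nut, bearing second view: top camera, colour-free check by ray at measured height
for k,u in dict(nut=(402,245),bearing=(229,244)).items():
    i=0 if k=="nut" else 1; print(k,tri(W[i][0],px[k,i],cam("top"),u))
robot.goto([.74,-.04,.21],down(90)); c=cam("wrist"); p,d=robot.grab_frame("wrist")
cv2.imwrite("pics/w2.png",p[:,:,::-1]); pickle.dump((c,p,d),open("w2.pkl","wb"))
a=W[0][1][40:240,140:530]; b=p[:240]
cv2.imwrite("pics/crop.png",cv2.copyMakeBorder(np.vstack([cv2.resize(a,(560,287)),b]),0,0,0,0,0)[:,:,::-1])
print(robot.read_t())
E
```

```text
pulley 0 [0.4483 0.0732] 0.0281 30.8 [477.  161.5] 
pulley 1 [0.4475 0.0736] 0.0283 30.1 [241.3 161.3] 
bearing 1 [0.4372 0.2529] 0.0138 21.9 [407.5 150. ] 
sleeve 0 [ 0.4314 -0.1044] 0.0449 14.8 [311.  147.1] 
sleeve 1 [ 0.4323 -0.1043] 0.0452 15.5 [ 61.  148.5] 
nut 0 [ 0.4384 -0.2543] 0.0206 20.5 [169.  152.5] ((438.68267822265625, -254.30455017089844), (40.03802490234375, 35.51247787475586), 64.33512878417969)
pulley (array([0.4471379 , 0.07326281, 0.02647887]), np.float64(0.00018403361849077992))
sleeve (array([ 0.4316548 , -0.10453468,  0.04351957]), np.float64(0.0009013873809910594))
nut (array([ 0.43641456, -0.24455515,  0.04729517]), np.float64(0.001062342474832406))
bearing (array([0.43575198, 0.25104555, 0.01790809]), np.float64(0.00025387100456573746))
4.4583
```

View pics/crop.png

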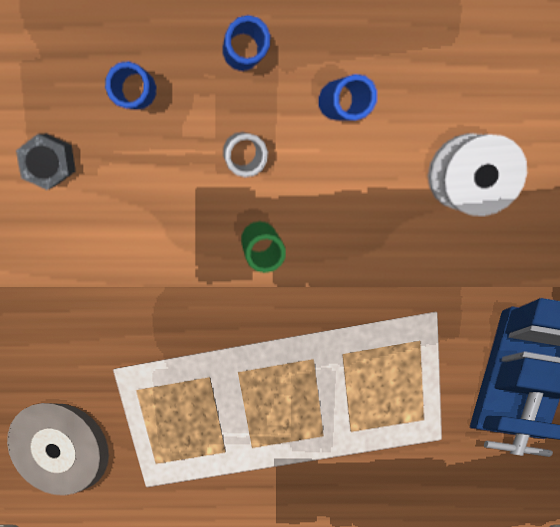

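The crop confirms the choices: grey sleeve (245,155), hex nut (45,160), pulley (485,175). The pads are at (183,420), (282,403) and (385,387), with the vise on the right (+y) next to pad_a.

Run:
```python
from h import *
import pickle,json
c,p,d=pickle.load(open("w2.pkl","rb"))
hsv=cv2.cvtColor(p[:238],cv2.COLOR_RGB2HSV); w=((hsv[...,1]<70)&(hsv[...,2]>120)).astype(np.uint8)
w=cv2.morphologyEx(w,cv2.MORPH_OPEN,np.ones((3,3)))
b=max(cv2.findContours(w,cv2.RETR_EXTERNAL,cv2.CHAIN_APPROX_NONE)[0],key=cv2.contourArea)
m=np.zeros_like(w); cv2.fillConvexPoly(m,cv2.convexHull(b),1); m=cv2.erode(m,np.ones((7,7)))
k=(m>0)&(hsv[...,1]>75); k=cv2.morphologyEx(k.astype(np.uint8),cv2.MORPH_CLOSE,np.ones((7,7))); k=cv2.morphologyEx(k,cv2.MORPH_OPEN,np.ones((9,9)))
out=[]
ct=cam("top")
for q in cv2.findContours(k,cv2.RETR_EXTERNAL,cv2.CHAIN_APPROX_NONE)[0]:
    if cv2.contourArea(q)<2000: continue
    mm=np.zeros_like(k); cv2.drawContours(mm,[q],-1,1,-1); v,u=np.nonzero(mm)
    z=np.median(depthpts(c,np.c_[u,v].astype(float),d[v,u])[:,2])
    P=plane(c,q[:,0],z); r=cv2.minAreaRect(np.float32(P[:,:2]*1000)); out.append((*r[0],z))
    print(np.round(r[0],1),np.round(r[1],1),round(r[2],1),z.round(4))
out=np.array(sorted(out,key=lambda o:-o[1])); print(np.diff(out[:,:2],axis=0),np.hypot(*np.diff(out[:,:2],axis=0).T))
# height from the second view: same pads in the top picture
for o,u in zip(out,[(293,175),(330,169),(365,164)]):
    Kt,Dt,Tt=c; wp=np.r_[o[:2]/1000,o[2]]; Vi=np.linalg.inv(Tt)
    uv=cv2.projectPoints(wp,cv2.Rodrigues(Vi[:3,:3])[0],Vi[:3,3],Kt,Dt)[0].ravel(); print(tri(c,uv,ct,u))
json.dump((out[:,:2]/1000).tolist(),open("pads.json","w"))
```

```text
[ 679.4 -151.7] [79.7 80.1] 9.2 0.0105
[661.8 -43.2] [79.7 79.8] 9.2 0.0103
[644.3  65. ] [79.7 79.9] 9.1 0.0103
[[  17.49639893 -108.23649979]
 [  17.58398438 -108.41630936]] [109.64152435 109.83302163]
(array([0.64358174, 0.06736562, 0.00172183]), np.float64(0.000508689610988683))
(array([ 0.66192598, -0.04297719,  0.00711075]), np.float64(0.0006408393321399214))
(array([ 0.67815305, -0.14796639,  0.0164022 ]), np.float64(0.004126864084748479))
```

```bash
cat >> h.py <<'E'
def pick(xy,a,z,op):
    robot.move_gripper(op); robot.goto([*xy,.12],down(a)); robot.servo_line([*xy,z],speed=.12)
    robot.move_gripper(0); w=robot.read_grip_width()*88; robot.servo_line([*xy,.12],speed=.15)
    print("grip mm",w,robot.read_grip_width()*88,"F",robot.read_finger_force(),"t",robot.read_t())
def place(xy,a,z,op,gap=.001):
    robot.goto([*xy,.12],down(a)); robot.servo_line([*xy,z+.015],speed=.12); f0=robot.read_force()
    robot.servo_line([*xy,z+gap],speed=.03); print("at",robot.read_position(),"dF",np.round(robot.read_force()-f0,1))
    robot.move_gripper(op); robot.servo_line([*xy,.13],speed=.15); print("t",robot.read_t())
def look(xy,name,r=.04,off=(.06,0)):
    import pickle
    robot.goto([xy[0]+off[0],xy[1]+off[1],.16],down(90)); c=cam("wrist"); p,d=robot.grab_frame("wrist")
    cv2.imwrite(f"pics/{name}.png",p[:,:,::-1]); pickle.dump((c,p,d),open(name+".pkl","wb"))
    C,z,rad,h,u=tops(c,d,np.array(xy),r,zmin=.013); print(name,C.round(4),"err mm",((C-xy)*1000).round(1),"top",z.round(4),"r",round(rad,1),np.round(u))
    return C,z
E
python3 - <<'E'
from h import *
import json
A,B,C=json.load(open("pads.json"))
pick((.4475,.0735),90,.004,.95)
place(A,90,.014,.95)
look(A,"p1")
E
```

```text
grip mm 58.67222314034643 58.92731900746304 F 29.999524047598243 t 8.6417
at [0.64429417 0.06494877 0.01480913] dF [-0.3  0.   0.2]
t 12.55
p1 [0.6444 0.0638] err mm [ 0.1 -1.2] top 0.0383 r 29.9 [284. 137.]
```

Run:
```python
from h import *
import json
A,B,C=json.load(open("pads.json"))
pick((.4385,-.2543),94.3,.004,.85)
place(C,99.2,.014,.75)
look(C,"p2")
pick((.4318,-.1044),90,.012,.68)
place(B,90,.022,.6)
look(B,"p3")
```

```text
grip mm 36.102604754216834 35.578582502739344 F 29.999771118164062 t 17.7083
at [ 0.67933743 -0.15164544  0.01481364] dF [-0.4 -0.9  0.9]
t 21.9
p2 [ 0.6792 -0.1527] err mm [-0.3 -1.1] top 0.0304 r 20.2 [284. 137.]
grip mm 30.057989159364503 29.562692580100425 F 29.999610856175423 t 26.4417
at [ 0.66178914 -0.04322058  0.02283211] dF [ 0.   0.5 -1. ]
t 30.3417
p3 [ 0.6615 -0.0444] err mm [-0.4 -1.2] top 0.055 r 14.9 [283. 138.]
```

View pics/p3.png

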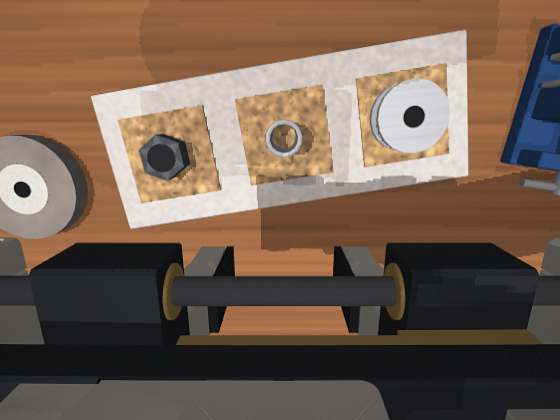

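The nut (160,157), sleeve (284,138) and pulley (412,116) sit centred on their pads and flat, within about 1 mm. Bearing next.

Run:
```python
from h import *
import json
A,B,C=json.load(open("pads.json"))
pick((.4372,.2525),90,.003,.8)
place(A,90,.0415,.75)
look(A,"p4",r=.024)
robot.goto([.55,.05,.3],down(90)); robot.goto([.45,-.25,.3],down(90))
p,d=robot.grab_frame("top"); cv2.imwrite("pics/top1.png",p[:,:,::-1])
import pickle
cv2.imwrite("pics/p4c.png",cv2.resize(pickle.load(open("p4.pkl","rb"))[1][:240,:,::-1],(784,336)))
print(robot.read_t())
```

```text
grip mm 43.12002511284579 43.534362648357444 F 29.999448540620506 t 35.4917
at [0.6443258  0.06492635 0.04236738] dF [ 0.9 -0.7 -0.3]
t 39.2333
p4 [0.6436 0.0638] err mm [-0.7 -1.2] top 0.0519 r 21.9 [284. 137.]
41.7583
```

View pics/p4c.png

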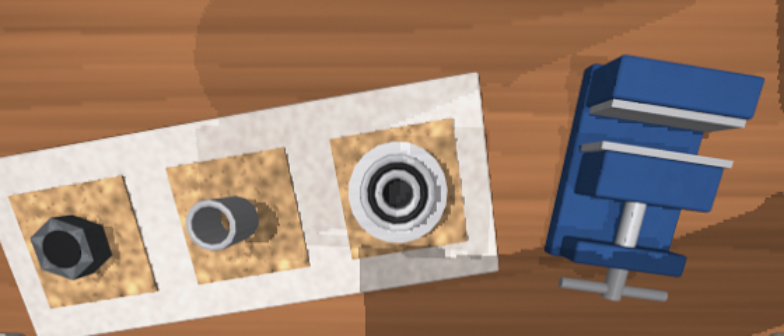

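View pics/top1.png

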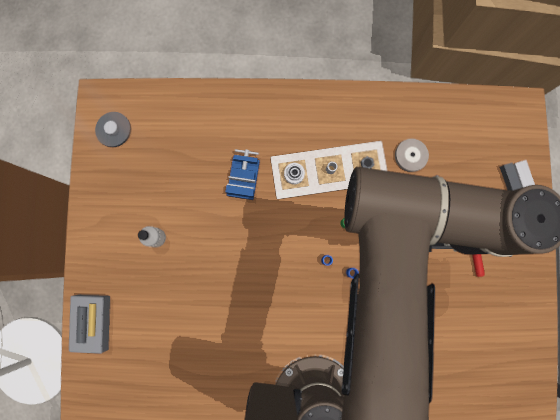

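The bearing sits concentric on the pulley (crop 398,192), with its top at 52 mm as expected. The sleeve stands upright at (225,222). The wheel (412,155) and oil bottle (150,236) haven't moved.

```bash
python3 -c "
from rig import robot
print(robot.job_done())"
```

```text
the job is handed in; nothing more can be done
None
```

The job is done and handed in at about 42 s: the pulley with the bearing on top is on the pad next to the vise, the sleeve stands on the middle pad and the nut is on the far pad, each measured within about 1.5 mm of centre, and the wheel and oil bottle were not moved.

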